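# Opening check of the bench spring gauge

### The job

Do the opening check on the spring gauge: stand the loose square-footed key upright and fully down in the socket of the sprung carriage, then use it to draw the carriage out slowly, so that the carriage pushes the sliding pointer along until its needle lines up with the nose of the clip on the scale. Then ease the carriage gently back, fully home, without letting it snap, and leave the key plugged in and the pointer standing at the clip. Move the pointer with the carriage only, never by touching it with the gripper or the key, and leave the cup, the ramekin and the jug where they stand.

Things in the scene. Friction and masses are not known exactly. Their poses are not given: they have to be found in the camera images.
- gauge: Bench spring gauge fixed to the worktop: base plate 270 x 124 x 12 mm, x -140 to +130 mm. Origin at worktop height on the draw line; the carriage draws out along the gauge's -x (roughly towards the robot). Grey spring housing at x +25 to +130 mm, 50 mm wide, top 46 mm up; carriage in front. On the +y side a pointer rail and white scale strip (y 39 to 55 mm, top 26 mm up), a line every 10 mm.
- draw (a joint): Travel of the carriage out of the housing, m: 0 fully home, limit 0.09. A spring pulls it home with 4 N at 0 and 0.8 N more for every 10 mm; it is lightly damped and snaps back if let go.
- draw_mouth (a point): Centre of the mouth of the square socket, in the top face of the carriage, 47 mm above the worktop. The carriage is a steel block 44 x 44 x 34 mm; the socket is 24 mm square, sides parallel to the gauge's x and y, 22 mm deep, open upward, with a 2 mm chamfer. At home it lies 5 mm in front (-x) of the gauge's origin.
- drag (a joint): Travel of the sliding pointer along its rail, m, towards the gauge's -x. It stays where it is left. A dog on the carriage's +y side pushes it outward only; the carriage touches it when joint draw is about 0.5 mm greater than joint drag, and on its way back leaves it standing.
- drag_tip (a point): Tip of the pointer's needle over the white scale, about 30 mm above the worktop. The pointer is a small black block 8 x 11 x 20 mm beside the carriage with a 2.5 mm wide needle along y.
- clip: Dark steel clip, 12 mm wide, fixed on the outer (+y) edge of the scale strip, top 32 mm above the worktop. Its place along the scale varies, 40 to 75 mm out from the pointer's inmost place. Origin at worktop height on the gauge's centre line, level along x with its nose; axes parallel to the gauge's.
- clip_nose (a point): Tip of the clip's 2.5 mm wide nose, which points towards the pointer. The needle lines up with it when point drag_tip and this point agree along the gauge's x.
- key: Loose key standing on the worktop, 68 mm tall, about 0.12 kg: square steel plug 22 x 22 x 20 mm, above it a round shoulder 36 mm across, 4 mm thick, then a black square grip 24 x 24 mm from 24 to 68 mm height. Plug and grip have parallel sides; it fits the socket in any quarter turn. Origin at the centre of the plug's underside, z up; seated, it is 27 mm above the worktop.
- key_shoulder (a point): Centre of the underside of the key's shoulder, 20 mm above the key's origin; meets point draw_mouth when the key is fully plugged in.
- cup: White cup, 80 mm across, 68 mm tall, a bystander; origin at the centre of its underside.
- ramekin: Small white ramekin, 67 mm across, 39 mm tall, a bystander; origin at the centre of its underside.
- jug: White cream jug, 67 x 103 x 85 mm, a bystander; origin at the centre of its underside.

How it is judged:
On the way, in this order (a step that is already met when the one before it is completed fails the run):
1. the key is plugged fully into the carriage's socket while the carriage is still home (horizontal distance between key_shoulder and draw_mouth below 0.004 m and z of key_shoulder in the frame of draw_mouth below 0.003 m and angle between key's own z axis and vertical below 0.1 rad and value of joint draw below 0.01 m), for 0.1 s.
2. the carriage, drawn out by the key, has pushed the pointer level with the clip (within 3 mm) (horizontal distance between key_shoulder and draw_mouth below 0.008 m and value of joint draw above 0.03 m and x of drag_tip in the frame of clip_nose between -0.003 and 0.003 m), for 0.1 s.
At the end, for the whole second after the job is handed in: The pointer's needle stands within 3 mm of the clip's nose along the scale; the carriage is home (within 3 mm); the key is fully plugged in its socket (shoulder within 3 mm of the carriage's top, 4 mm of centre), upright within 0.1 rad and at rest (x of drag_tip in the frame of clip_nose between -0.003 and 0.003 m and value of joint draw below 0.003 m and horizontal distance between key_shoulder and draw_mouth below 0.004 m and z of key_shoulder in the frame of draw_mouth below 0.003 m and angle between key's own z axis and vertical below 0.1 rad and linear speed of key below 0.02 m/s); the robot touches nothing.
It fails at once if the carriage snaps back (faster than 0.4 m/s towards home) (velocity of joint draw below -0.4 m/s).
It fails at once if the pointer is touched by the gripper or the key (contact force between any of the arm, the fingers, key and drag above 0.5 N).
It fails at once if the cup, the ramekin or the jug is moved by more than 30 mm (distance of any of cup, ramekin, jug from where it was at the start of the episode above 0.03 m).
It also fails if it takes over 48 s, if anything falls off the work surface, if the arm or the gripper's body presses on something with over 40 N, if the wrist force passes 120 N, or if a joint passes its speed limit or range.

### The arm

A 7-joint arm with a two-finger parallel gripper is mounted at the origin on a cart in front of the work surface, level with it; the furniture and walls round the work are solid. World frame = base frame: x ahead of the robot, y to its left, z up, the work surface at z = 0. Lengths are in m, angles in rad, forces in N, time in s.
With the tool pointing down it reaches from about 0.4 to 0.875 m from the base axis. Payload 19.3 kg.
Tool frame: the origin (TCP) lies at the very end of the fingers, on their centre line; the grasp point (between the pads) lies 19 mm behind it (r.grasp_offset is the z of the grasp point in the tool frame, in m); z points along the fingers, y is the line along which they close (so a half turn about z gives the same grasp; the last joint's range is limited). The gripper opens to 85 mm and grips with 20 to 120 N. Pads are 22 mm wide; open, the fingers measure 114 mm over their backs; the gripper's body (76 mm by 85 mm) begins 54 mm behind the grasp point. The pads swing forward as they close: fully open they stand 13 mm farther back than shut.
Start: joints at [-1.404, 0.521, -0.036, 1.599, 0.021, 1.021, -0.113], TCP at [0.147, 0.608, 0.231] pointing down, gripper open.
Joint ranges: [-2.91, 2.91], [-0.3, 2.13], [-1.5, 1.42], [0.17, 2.43], [-1.26, 4.41], [0.16, 1.93], [-2.52, 2.52]. Speed limits (rad/s): [1.89, 1.89, 2.39, 2.39, 3.01, 3.01, 3.01].

### API

Orientations are given as a unit quaternion [x, y, z, w].
In Python, from cell import r, viewer gives the robot as it stands (r), with the cameras (viewer). Calls block until the motion is done:
- r.move_pose(position, orientation): joint-space move of the TCP to a pose.
- r.move_linear(position, rotation=None, max_speed=0.15, f_stop=None): straight line of the TCP; rotation=None keeps the orientation; max_speed is the mean speed in m/s. With f_stop (N) it stops when the force on the tool has changed by that much, and returns True; else False.
- r.goto_joints(angles): joint-space move.
- r.release() and r.grab(force=None): open the fingers fully, or close them until they stop; force is the grip in N (None keeps the last).
- r.dwell(seconds).
- r.ik(position, orientation): joint angles nearest the present ones, or None.
- r.sense(): the state.
- viewer.camera(name): name is "side" or "top"; returns the picture (420x560x3 uint8, blue, green, red); there is no depth.
- viewer.camera_params(name): a dict with "camera_matrix" (3x3 intrinsics, pixels), "rvec" (rotation vector, rad) and "tvec" (3), from world to camera coordinates, as OpenCV has them. Camera axes: x right, y down, z forward; pixel columns grow to the right and rows downward; lengths in m; the calibration is good to about 2 mm. A picture is of the moment at which its call begins. camera_params takes no time and is no camera call.
A pose or a line that the arm cannot do raises r.MotionError and nothing moves.
- r.job_done(): hands the job in; it is judged then, once.
The state is a dict: "clock": time; "q": joint angles; "joint_vel": joint speeds; "effort": joint torques, N m; "ee_pos": TCP position; "tool_rot": TCP orientation; "wrist_force": force on the tool from outside, world axes, zero at the start; "torque": the same for the moment, N m; "opening": finger opening in m; "gripper_force": force on a finger pad.
Only numpy, scipy, OpenCV 4.12 (cv2) and the standard library are available. Lean on these libraries where they do the work, as an engineer would, in place of code of your own. Each camera call takes 0.05 s, during which the arm holds its last target. There are 200 camera calls.

## Working session

There is one attempt and no reset: what is moved stays moved. The work goes in short steps, each a Python script; the robot and the scene stay as the last script left them, time stands still between calls to the robot, and variables do not carry over. Pictures are saved under pics/ and viewed, at most 10 in all, crops included, and the job is handed in when it is done.

```bash
mkdir -p pics; ls
python3 - <<'E'
from cell import r, viewer
import cv2
for n in("top","side"):
    im=viewer.camera(n); cv2.imwrite(f"pics/{n}0.png",im); p=viewer.camera_params(n); print(n,p)
s=r.sense();print(s["clock"],s["tool_rot"],s["ee_pos"],r.grasp_offset)
E
```

```text
cell.py
pics
top {'camera_matrix': array([[512.77739034,   0.        , 278.76002583],
       [  0.        , 512.77739034, 208.61779977],
       [  0.        ,   0.        ,   1.        ]]), 'rvec': array([ 2.14597277, -2.18457495,  0.10403503]), 'tvec': array([-0.112552  ,  0.55036803,  1.16189911])}
side {'camera_matrix': array([[386.16515466,   0.        , 278.09916342],
       [  0.        , 386.16515466, 206.83345908],
       [  0.        ,   0.        ,   1.        ]]), 'rvec': array([ 0.35906616, -2.4273123 ,  1.70248749]), 'tvec': array([0.48952903, 0.17300664, 0.71710027])}
0.1 [ 1.18133662e-01  9.92997575e-01 -5.02486283e-04 -3.28070613e-05] [0.14658225 0.60726831 0.2307839 ] -0.0187
```

View pics/top0.png

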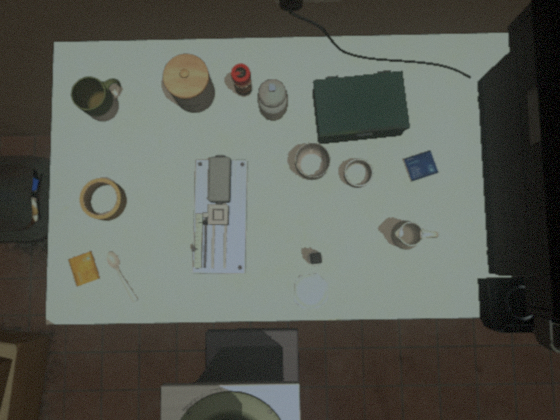

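View pics/side0.png

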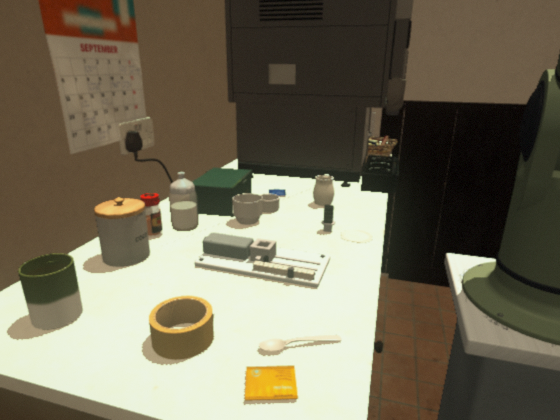

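The top view shows the gauge at cols 195–247, rows 157–273, with its carriage near (218,214). The key is at about (316,257), and the cup, ramekin and jug are well clear to the right. Next I'll enlarge crops of the gauge and key.

```bash
cat > h.py <<'E'
import cv2,numpy as np
from cell import r, viewer
def cam(n):
    p=viewer.camera_params(n);R,_=cv2.Rodrigues(p["rvec"]);return p["camera_matrix"],R,np.ravel(p["tvec"])
def ray(n,uv):
    K,R,t=cam(n);return -R.T@t,R.T@np.linalg.inv(K)@np.array([*uv,1.])
def onz(n,uv,z):
    c,d=ray(n,uv);return c+d*(z-c[2])/d[2]
def pix(n,P):
    K,R,t=cam(n);q=K@(R@np.asarray(P,float)+t);return q[:2]/q[2]
def crop(n,im,x0,y0,x1,y1,s,f):
    cv2.imwrite(f,cv2.resize(im[y0:y1,x0:x1],None,fx=s,fy=s,interpolation=cv2.INTER_CUBIC))
E
python3 - <<'E'
from h import *
a=cv2.imread("pics/top0.png");b=cv2.imread("pics/side0.png")
g=lambda im:np.clip(im.astype(float)*1.3,0,255).astype(np.uint8)
A=cv2.resize(a[150:280,185:255],None,fx=4.5,fy=4.5,interpolation=2)
B=cv2.resize(a[235:280,295:340],None,fx=5,fy=5,interpolation=2)
C=cv2.resize(b[195:285,190:350],None,fx=2.8,fy=2.8,interpolation=2)
o=np.zeros((590,790,3),np.uint8);o[:585,:315]=A;o[:225,320:545]=B;o[300:552,330:778]=C
cv2.imwrite("pics/c0.png",o)
print(cam("top")[1], pix("top",[0,0,0]),onz("top",(316,257),.068),onz("top",(218,214),.047))
E
```

```text
[[-0.0174277  -0.99981814 -0.00774301]
 [-0.9945576   0.01813057 -0.10259854]
 [ 0.10272027  0.00591281 -0.99469271]] [229.0877964  451.51004537] [ 0.43472415 -0.20331706  0.068     ] [0.53647902 0.01641494 0.047     ]
```

View pics/c0.png

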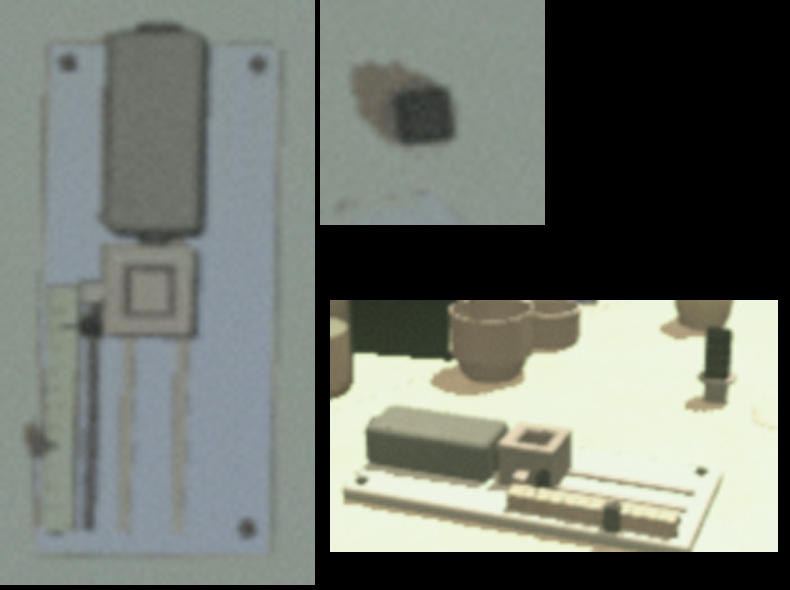

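The crop shows the socket centred near (218,214.5), with the needle just left of the carriage at row ~222. The clip nose is near (195.5,247.5), and the key's black grip top is at about (316,257). Next I'll refine these with masks.

Run:
```python
from h import *
ims=[cv2.imread("pics/top0.png").astype(float)]
for i in range(7): ims.append(viewer.camera("top").astype(float))
a=np.mean(ims,0); np.save("top.npy",a)
ss=np.mean([cv2.imread("pics/side0.png").astype(float)]+[viewer.camera("side").astype(float) for i in range(5)],0);np.save("side.npy",ss)
for n,(u,v) in dict(table=(280,200),plate=(240,200),house=(218,180),carr=(209,215),strip=(198,230)).items():
    print(n,a[v-1:v+2,u-1:u+2].mean((0,1)).round())
# key
S=8
def up(x0,y0,x1,y1): return cv2.resize(a[y0:y1,x0:x1].astype(np.float32),None,fx=S,fy=S,interpolation=cv2.INTER_CUBIC)
def back(p,x0,y0): return (np.asarray(p)+.5)/S-.5+np.array([x0,y0])
def rect(m,x0,y0):
    c,_=cv2.findContours(m.astype(np.uint8),0,1);c=max(c,key=cv2.contourArea)
    return back(cv2.boxPoints(cv2.minAreaRect(c)),x0,y0)
k=up(300,240,335,275)
b=rect(k.max(2)<75,300,240);print("key px",b.round(1).tolist())
for z in(.068,.046):
    P=np.array([onz("top",q,z)[:2] for q in b]);e=np.diff(P,axis=0);print(z,P.mean(0).round(4),np.linalg.norm(e,axis=1).round(4),np.degrees(np.arctan2(e[:,1],e[:,0])).round(1))
d=up(185,150,255,285); bg=d[...,0]-d[...,1]
print("bg plate/table", (a[200,240]-0)[0]-a[200,240,1],a[200,280,0]-a[200,280,1])
for T in(0,4,8):
    m=(bg>T).astype(np.uint8);m=cv2.morphologyEx(m,2,np.ones((25,25)));m=cv2.morphologyEx(m,3,np.ones((25,25)))
    b=rect(m,185,150);P=np.array([onz("top",q,.012)[:2] for q in b]);e=np.diff(P,axis=0)
    print(T,P.round(4).tolist(),P.mean(0).round(4),np.linalg.norm(e,axis=1).round(4),np.degrees(np.arctan2(e[:,1],e[:,0])).round(1))
# corner screws
for u,v in((199.6,164),(242,164),(239.6,267)):
    x0,y0=int(u)-5,int(v)-5;t=a[y0:y0+11,x0:x0+11].sum(2);w=np.clip(np.median(t)-40-t,0,None)
    yy,xx=np.mgrid[y0:y0+11,x0:x0+11];q=((w*xx).sum()/w.sum(),(w*yy).sum()/w.sum());print("screw",np.round(q,2),onz("top",q,.012).round(4))
G=cv2.resize(a[205:270,188:232],None,fx=9,fy=9,interpolation=2);cv2.imwrite("pics/c1.png",np.clip(G*1.4,0,255))
H=cv2.resize(ss[230:280,250:322],None,fx=10,fy=10,interpolation=2);cv2.imwrite("pics/c2.png",np.clip(H*.9,0,255))
```

```text
table [141. 149. 138.]
plate [156. 149. 138.]
house [105. 113. 110.]
carr [123. 133. 132.]
strip [133. 148. 137.]
key px [[308.9, 253.3], [319.5, 251.6], [321.1, 261.9], [310.4, 263.5]]
0.068 [ 0.4335 -0.2011] [0.024  0.0229 0.024 ] [ -82.2 -172.6   97.8]
0.046 [ 0.4336 -0.2024] [0.0245 0.0233 0.0244] [ -82.2 -172.6   97.8]
bg plate/table 6.25 -8.5
0 [[0.4057, 0.0809], [0.6738, 0.0666], [0.665, -0.0551], [0.3974, -0.0381]] [0.5355 0.0136] [0.2685 0.122  0.2681] [ -3.  -94.1 176.4]
4 [[0.4058, 0.0636], [0.6183, 0.0536], [0.6117, -0.0492], [0.3996, -0.0374]] [0.5088 0.0077] [0.2127 0.103  0.2125] [ -2.7 -93.7 176.8]
8 [[0.4056, 0.0322], [0.5604, 0.0247], [0.5561, -0.0445], [0.4015, -0.0362]] [ 0.4809 -0.006 ] [0.1549 0.0694 0.1548] [ -2.8 -93.5 176.9]
screw [199.66 163.6 ] [0.6608 0.0638 0.012 ]
screw [242.19 164.01] [ 0.6579 -0.0373  0.012 ]
screw [239.49 267.01] [ 0.4151 -0.0286  0.012 ][ WARN:0@23.208] global loadsave.cpp:1063 imwrite_ Unsupported depth image for selected encoder is fallbacked to CV_8U.
```

View pics/c1.png

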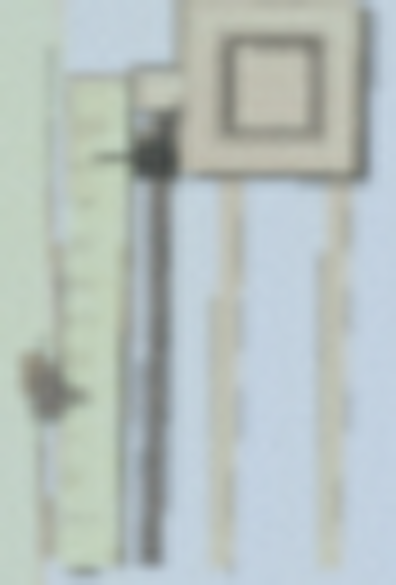

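View pics/c2.png

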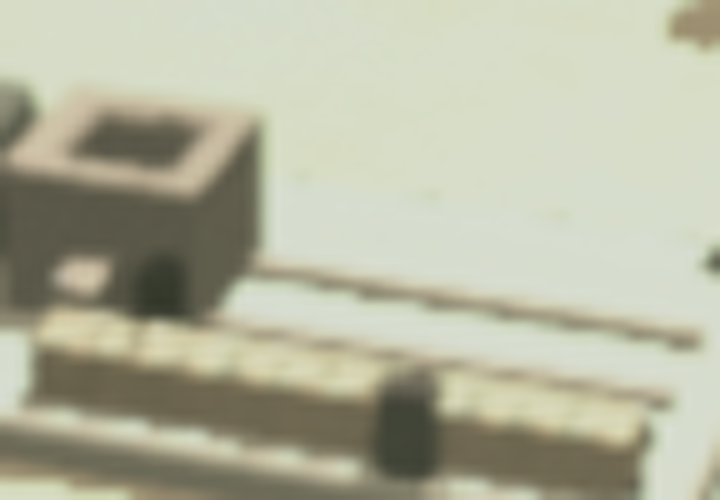

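The socket mouth is centred at about px (218.0,214.1). The needle row is about 222.1 and the nose row about 248.7. The side crop shows the open socket, centred near px (263.9,243.9). I'll cross-check these and then grasp the key. Closing on it twice, with a 90° turn between, centres it in both directions.

```bash
cat >> h.py <<'E'
def Q(deg):
    a=np.radians((deg+90)/2);return [np.cos(a),np.sin(a),0,0]
def st(m=""):
    s=r.sense();print(m,round(s["clock"],2),s["ee_pos"].round(4) if hasattr(s["ee_pos"],'round') else s["ee_pos"],np.round(s["wrist_force"],1),round(s["opening"],4),round(float(np.max(s["gripper_force"])),1));return s
E
python3 - <<'E'
from h import *
print("mouth top",onz("top",(218,214.1),.047),"side",onz("side",(263.9,243.9),.047))
# needle/nose rows in averaged picture
a=np.load("top.npy").sum(2)
u=np.array([np.cos(np.radians(-2)),np.sin(np.radians(-2)),0])
for nm,us,v0 in(("needle",range(199,203),222),("nose",range(196,198),249)):
    for c in us:
        t=a[v0-3:v0+4,c];w=np.clip(np.percentile(t,70)-t-15,0,None);vv=(w*np.arange(v0-3,v0+4)).sum()/max(w.sum(),1e-9)
        print(nm,c,round(vv,2),round(float(onz("top",(c,vv),.03)@u),4))
b=np.load("side.npy")[205:240,318:340].max(2)<60
v,c=np.nonzero(b);q=(c.mean()+318,v.mean()+205);print("key side",np.round(q,1),"pred",pix("side",[.4335,-.2015,.046]).round(1))
K=[.4335,-.2017]
r.move_pose([*K,.16],Q(7.6));st()
r.move_linear([*K,.033],max_speed=.1);r.grab(20);st("g1")
r.release();r.move_linear([*K,.10],max_speed=.15)
r.move_pose([*K,.10],Q(97.6));r.move_linear([*K,.033],max_speed=.1);r.grab(60);s=st("g2");print(s["q"])
cv2.imwrite("pics/top1.png",viewer.camera("top"))
E
```

```text
mouth top [0.53624981 0.01641615 0.047     ] side [0.5360285  0.02148082 0.047     ]
needle 199 222.15 0.5175
needle 200 222.14 0.5175
needle 201 222.11 0.5176
needle 202 222.07 0.5178
nose 196 248.54 0.4565
nose 197 248.54 0.4565
key side [nan nan] pred [328.9 213.9]
 3.73 [ 0.4339 -0.2011  0.16  ] [-0.4  0.7  0.3] 0.0856 0.0
g1 5.72 [ 0.4336 -0.2017  0.0331] [0.5 2.2 4. ] 0.0237 27.3
g2 9.47 [ 0.4337 -0.2018  0.0333] [-1.2  0.2  6.2] 0.0234 58.5
[ 0.20426323  0.63746841  0.14222983  2.12059328 -0.22026548  0.39656869
  2.2258147 ]<stdin>:11: RuntimeWarning: Mean of empty slice.
  ret = ret.dtype.type(ret / rcount)
```

The needle-to-nose distance is 61 mm and the grasp is good (23.4 mm on both axes). Next I'll carry the key over the socket and lower it under a force limit.

Run:
```python
from h import *
M=[.5366,.0174]
p=r.sense()["ee_pos"]
r.move_linear([p[0],p[1],.15],max_speed=.15)
r.move_pose([*M,.13],Q(88));st("over")
r.move_linear([*M,.088],max_speed=.08);s=st("pre");print(s["q"].round(2) if hasattr(s["q"],"round") else s["q"])
im=viewer.camera("side");crop("side",im,225,200,325,270,8,"pics/s1.png")
print(r.move_linear([*M,.0595],max_speed=.03,f_stop=10));st("down")
im=viewer.camera("side");cv2.imwrite("pics/s2f.png",im)
```

```text
over 11.41 [0.5362 0.0164 0.1296] [-0.3  0.1 -1.7] 0.0231 58.7
pre 12.08 [0.5367 0.0172 0.0881] [ 0.9 -0.6 -1.3] 0.0233 58.7
[-0.3   0.6   0.22  1.96 -0.22  0.61  1.59]
True
down 13.02 [0.5371 0.018  0.0602] [-0.8  0.9  8.7] 0.0233 61.4
```

View pics/s1.png

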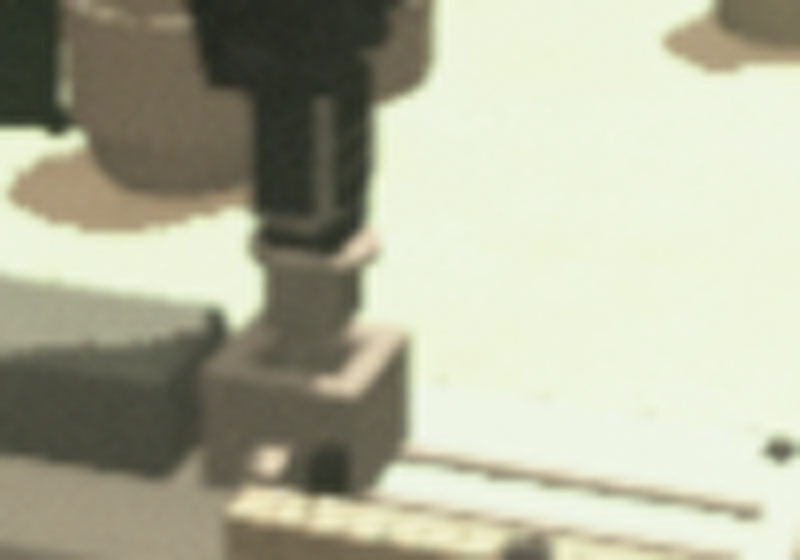

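The key is seated: the TCP rose 26.9 mm against 27 expected. I'll draw slowly to 50 mm and check in both views.

Run:
```python
from h import *
u=np.array([np.cos(np.radians(-2)),np.sin(np.radians(-2)),0])
p=np.array(r.sense()["ee_pos"]);np.save("p0.npy",p)
for d in(.003,.050):
    t=p-u*d;t[2]=.060;r.move_linear(t,max_speed=.03);s=st(d);print((p-s["ee_pos"])@u)
im=viewer.camera("side");ima=viewer.camera("top");cv2.imwrite("pics/s3f.png",im);cv2.imwrite("pics/t3f.png",ima)
A=cv2.resize(im[215:285,240:330],None,fx=6,fy=6,interpolation=2);B=cv2.resize(ima[200:275,185:245],None,fx=4,fy=4,interpolation=2)
o=np.zeros((430,790,3),np.uint8);o[:420,:540]=A;o[:300,545:785]=B;cv2.imwrite("pics/c3.png",o)
```

```text
0.003 13.32 [0.5351 0.018  0.0603] [3.4 1.2 8.5] 0.0236 61.2
0.0020565378292016503
0.05 15.03 [0.4891 0.0195 0.0603] [8.5 0.4 3.9] 0.0232 60.6
0.04805373986855986
```

View pics/c3.png

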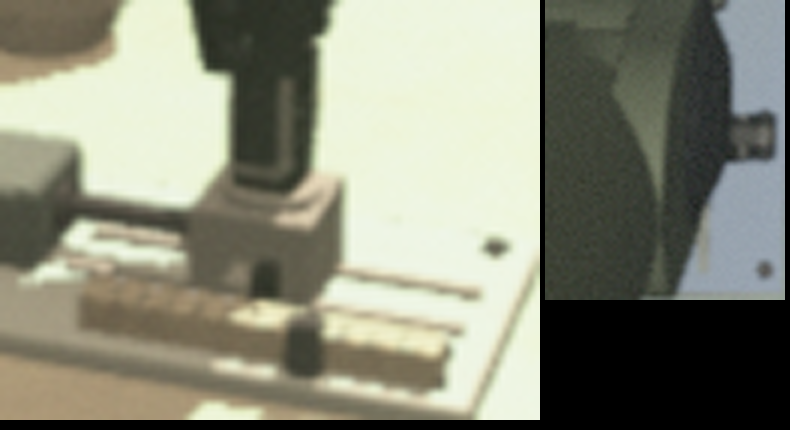

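Spring force is 8.5 N at about 48 mm, as expected, and the pointer rides with the carriage. I'll draw to about 60.5 mm actual, ease home, release and check from above.

Run:
```python
from h import *
u=np.array([np.cos(np.radians(-2)),np.sin(np.radians(-2)),0]);p=np.load("p0.npy")
def to(d,v=.03):
    t=p-u*d;t[2]=.060;r.move_linear(t,max_speed=v);s=st(d);x=(p-s["ee_pos"])@u;print(x);return x
x=to(.0620);r.dwell(.2);x=(p-np.array(r.sense()["ee_pos"]))@u;print("settled",x)
if x<.0603: to(.0620+.0605-x)
r.dwell(.3);cv2.imwrite("pics/s4f.png",viewer.camera("side"))
to(.005,.05);to(-.001,.015);r.dwell(.2);st("home")
r.release();q=np.array(r.sense()["ee_pos"]);r.move_linear([q[0],q[1],.16],max_speed=.15)
r.move_linear([q[0]-.02,q[1]-.22,.16],max_speed=.3);st("away")
a=np.mean([viewer.camera("top").astype(float) for i in range(6)],0);np.save("top5.npy",a);cv2.imwrite("pics/t5.png",np.clip(cv2.resize(a[205:275,188:238],None,fx=8,fy=8,interpolation=2)*1.3,0,255).astype(np.uint8))
```

```text
0.062 15.68 [0.4771 0.0198 0.0603] [ 8.6 -0.6  4.5] 0.0232 60.4
0.060115446784918
settled 0.06007635787276205
0.06242364212723795 16.13 [0.4768 0.0198 0.0603] [ 9.3 -0.5  3.6] 0.023 60.5
0.06037030944280817
0.005 17.78 [0.5334 0.0181 0.0603] [4.6 2.  7.4] 0.0234 61.0
0.0037745652435846825
-0.001 18.33 [0.5375 0.0179 0.0602] [-7.   2.5 19.4] 0.0236 62.9
-0.0003296401208837177
home 18.53 [0.5375 0.0179 0.0602] [-6.7  2.1 19.5] 0.0234 62.9
away 20.86 [ 0.5179 -0.2014  0.1594] [-0.4  0.4  0. ] 0.0854 0.0
```

View pics/t5.png

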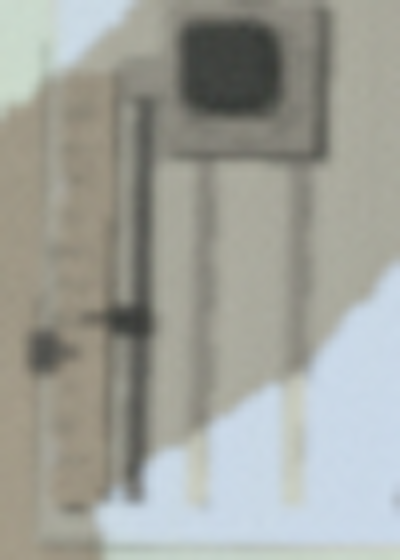

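The needle stands at crop row ~320 and the nose at ~352, so it is roughly 9 mm short. The key is home and upright in the socket. Next I'll measure this properly and check how far the carriage really moved, using the side pictures.

Run:
```python
from h import *
u=np.array([np.cos(np.radians(-2)),np.sin(np.radians(-2)),0])
a=np.load("top5.npy").sum(2)
for nm,us,v0 in(("needle",range(199,203),244),("nose",range(195,198),248)):
    for c in us:
        t=a[v0-3:v0+4,c];w=np.clip(np.percentile(t,70)-t-15,0,None);vv=(w*np.arange(v0-3,v0+4)).sum()/max(w.sum(),1e-9)
        print(nm,c,round(vv,2),round(float(onz("top",(c,vv),.03)@u),4))
d=[onz("side",q,.047)@u for q in((276.1,241.4),(297.1,244.9))];print("carriage moved (s3)",d[0]-d[1])
o=np.zeros((590,800,3),np.uint8)
for i,f in enumerate(("s2f","s4f")):
    im=cv2.imread(f"pics/{f}.png");o[:480,i*400:i*400+400]=cv2.resize(im[195:275,245:311],(400,480),interpolation=2)
cv2.imwrite("pics/c4.png",o)
```

```text
needle 199 244.36 0.4662
needle 200 244.35 0.4663
needle 201 244.38 0.4663
needle 202 244.53 0.4659
nose 195 248.49 0.4566
nose 196 248.53 0.4565
nose 197 248.32 0.4571
carriage moved (s3) 0.047521462194186626
```

View pics/c4.png

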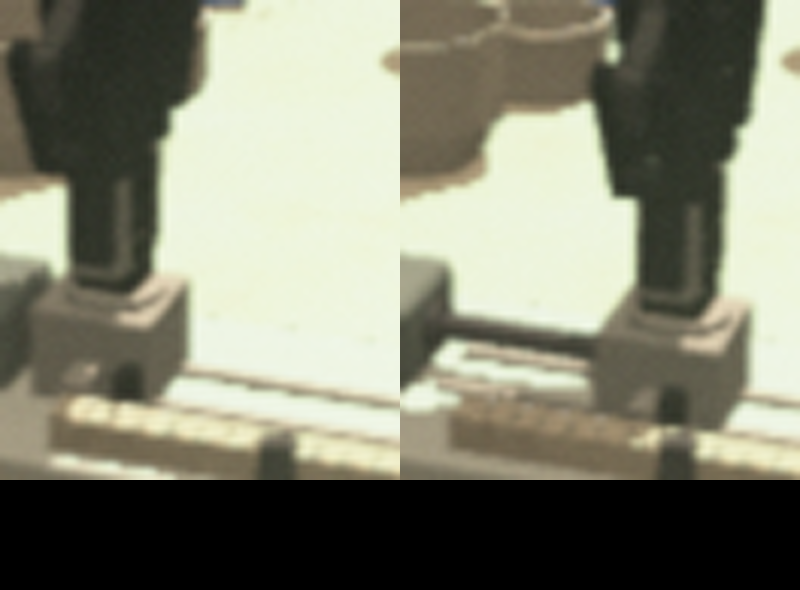

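The carriage did move about 60 mm. The pointer had started about 8 mm out from the dog, so the needle moved only 51 mm. It needs 9.5 mm more, so I'll regrasp at the same pose, draw to about 69.7 mm, and ease home.

Run:
```python
from h import *
u=np.array([np.cos(np.radians(-2)),np.sin(np.radians(-2)),0]);p=np.load("p0.npy")
def to(d,v=.03):
    t=p-u*d;t[2]=.0602;r.move_linear(t,max_speed=v);s=st(d);x=(p-s["ee_pos"])@u;print(x);return x
g=p+u*.0004
r.move_linear([g[0],g[1],.16],max_speed=.2);r.move_linear([g[0],g[1],.0602],max_speed=.08);r.grab(60);st("regrasp")
to(.06,.04);to(.0715,.02);r.dwell(.2);x=(p-np.array(r.sense()["ee_pos"]))@u;print("settled",x)
if x<.0693: to(.0715+.0697-x,.02)
r.dwell(.3);cv2.imwrite("pics/s6f.png",viewer.camera("side"))
to(.005,.05);to(-.0008,.015);r.dwell(.2);st("home")
r.release();q=np.array(r.sense()["ee_pos"]);r.move_linear([q[0],q[1],.16],max_speed=.15)
r.move_linear([q[0]-.02,q[1]-.22,.16],max_speed=.3);st("away")
a=np.mean([viewer.camera("top").astype(float) for i in range(6)],0)
s=a.sum(2)
for nm,us in(("needle",range(199,203)),("nose",range(195,198))):
    v0=248
    for c in us:
        t=s[v0-3:v0+4,c];w=np.clip(np.percentile(t,70)-t-15,0,None);vv=(w*np.arange(v0-3,v0+4)).sum()/max(w.sum(),1e-9)
        print(nm,c,round(vv,2),round(float(onz("top",(c,vv),.03)@u),4))
cv2.imwrite("pics/t7.png",np.clip(cv2.resize(a[205:275,188:238],None,fx=8,fy=8,interpolation=2)*1.3,0,255).astype(np.uint8))
```

```text
regrasp 24.4 [0.5376 0.018  0.0604] [-0.8  0.3  4.6] 0.0233 58.4
0.06 26.06 [0.4785 0.0199 0.0605] [ 8.8 -1.4 -2. ] 0.0229 58.8
0.058672606645422384
0.0715 26.78 [0.4673 0.0203 0.0605] [ 9.2 -1.7 -2.4] 0.0229 58.9
0.06992151705337761
settled 0.06993275727782469
0.005 28.82 [0.5324 0.0182 0.0604] [5.2 0.  6.5] 0.0237 59.8
0.004744578673091249
-0.0008 29.35 [0.5374 0.018  0.0603] [ 0.9  1.  10.2] 0.0232 61.0
-0.0002704778910644186
home 29.55 [0.5374 0.018  0.0603] [0.3 0.3 9. ] 0.0234 60.9
away 31.88 [ 0.5176 -0.2013  0.1594] [0.7 0.7 0.1] 0.0851 0.0
needle 199 248.56 0.4566
needle 200 248.51 0.4567
needle 201 248.57 0.4566
needle 202 248.62 0.4566
nose 195 248.54 0.4565
nose 196 248.51 0.4566
nose 197 248.54 0.4565
```

View pics/t7.png

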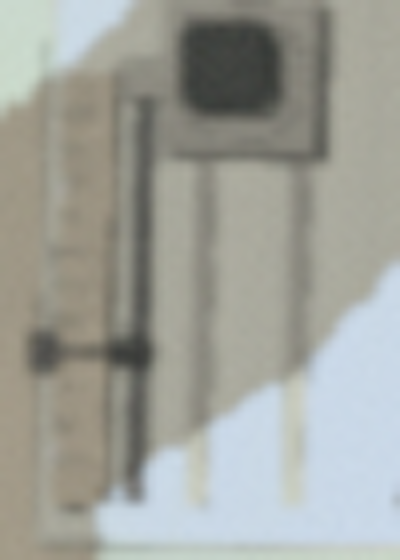

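The needle and nose are level at crop row ~352 (0.1 mm apart). The carriage is home with the key plugged in, and the gripper is clear, so I'm handing in.

```bash
python3 -c "
from cell import r, viewer
print(r.job_done())"
```

```text
the job is handed in; nothing more can be done
None
```

I handed the job in with the pointer's needle level with the clip nose (about 0.1 mm apart by the top camera), the carriage eased fully home, and the key upright and plugged in; it took two draws, because the first stopped 9.5 mm short of the clip, and no verdict came back.

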